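Drive the seized axle pin out of a trolley castor

TASK

The axle pin of the trolley castor clamped in the vice has rusted in. Take the brass drift from the punch block, set it on the pin's top end and push the pin down and right out through the fork so that it drops into the dish underneath. Then stand the drift back upright in a hole of the punch block, leaving the other things where they are.

Things in the scene. Friction and masses are not known exactly. Their poses are not given: they have to be found in the camera images.
- vice: Fixed blue bench vice, origin under its base's centre, z up; its screw and tommy bar are on its -x side, jaws 130 mm high. It holds a trolley castor on its side by the stem, which lies along the jaws (y); the castor (zinc fork, 100 mm black-tyred wheel) stands out on the vice's +y side, axle bore upright.
- axle_top (a point): Centre of the axle bore at the upper face of the castor's fork, 129 mm above the bench, at (28, 138) mm in the vice's frame; axes as the vice's. The bore is vertical, 13.4 mm wide and 44 mm long through fork and wheel. Around it above is only the flat fork eye, 38 mm across. At the start the pin's top end stands 3 to 8 mm out of it.
- axle_bottom (a point): Centre of the bore at the underside of the fork, 44 mm below axle_top and 85 mm above the bench.
- pin_tail (a point): Centre of the flat top end of the dark steel axle pin: 12 mm shank, 56 mm long over all, an 18 mm head at its lower end, so it leaves only downwards. z points from head to tail. Rust in the lower hub grips it: it slides under about 8 to 16 N and stays where left. When its tail has passed about 38 mm below axle_top it comes free and falls.
- pin_mid (a point): Middle of the axle pin's length, 28 mm below pin_tail along the pin.
- dish: Loose shallow metal dish under the castor, 140 mm across, rim 18 mm high, floor 3 mm thick. Origin under its centre.
- drift: Brass drift punch, a 150 mm yellow metal rod standing in the block: origin at the centre of the flat lower tip, z along the rod to its top. The tip is 8 mm thick for 60 mm, then a flat shoulder and a 16 mm round knurled body, 90 mm long. In the block it hangs by the shoulder on the block's top with its tip 6 mm above the bench, its top 156 mm above the bench. 0.15 to 0.23 kg.
- drift_grip (a point): Point on the drift's axis to grip it, 115 mm above the tip (55 mm above the shoulder).
- block: Fixed wooden punch block, 52 mm (x) by 164 mm (y), 66 mm high, origin under its centre. Three 12 mm holes, 64 mm deep, in a row along y at -50, 0 and +50 mm, holding the drift, the centre punch and the scriber in any order.
- centre_punch: Dark steel centre punch with a black knurled 16 mm body standing in the block like the drift, 130 mm long, top 136 mm above the bench; not needed. Origin 6 mm above the bench.
- scriber: Scriber with a red 16 mm handle standing in the block, 140 mm long, top 146 mm above the bench; not needed. Origin 6 mm above the bench.
- new_wheel: New castor wheel lying flat on the bench, 100 mm across, 32 mm high. Origin under its centre. Leave alone.
- spirit_lamp: Glass spirit lamp with brass collar, 82 mm across, 90 mm high. Origin under its centre. Leave alone.
- culture_jar: Glass jar with white lid, 68 mm across, 105 mm high. Origin under its centre. Leave alone.
- flask: Amber conical flask with cork, 80 mm across, 128 mm high. Origin under its centre. Leave alone.
- spanner: Steel spanner lying on the bench near the robot. Leave alone.
- marker: Blue marker pen lying on the bench, 127 mm long. Leave alone.
- pin: The axle pin itself (see pin_tail). Origin at the centre of its head's lower face, 56 mm from pin_tail; z from head to tail.
Not all that is in view belongs to the job. What is shaped like the dish but orange is not meant.

How it is judged:
By the outcome, as a careful person would: the job done as asked, in the order asked, and still so for the second after the job is handed in, with the robot touching nothing.
It also fails if it takes over 58 s, if anything falls off the work surface, if the arm or the gripper's body presses on something with over 40 N, if the wrist force passes 120 N, or if a joint passes its speed limit or range.

ROBOT

A 7-joint arm with a two-finger parallel gripper is mounted at the origin on the work surface. World frame = base frame: x ahead of the robot, y to its left, z up, the work surface at z = 0. Lengths are in m, angles in rad, forces in N, time in s.
With the tool pointing down it reaches from about 0.4 to 0.875 m from the base axis. Payload 4.4 kg.
Tool frame: the origin (TCP) lies midway between the tips of the shut fingers; the grasp point (between the pads) lies 19 mm behind it; z points along the fingers, y is the line along which they close (so a half turn about z gives the same grasp; the last joint's range is limited). The gripper opens to 85 mm and grips with 20 to 120 N. Pads are 22 mm wide; open, the fingers measure 114 mm over their backs; the gripper's body (76 mm by 85 mm) begins 54 mm behind the grasp point. The pads swing forward as they close: fully open they stand 13 mm farther back than shut.
Start: joints at [1.246, 0.628, 0.038, 1.517, -0.027, 0.996, -0.02], TCP at [0.166, -0.628, 0.231] pointing down, gripper open.
Joint ranges: [-3.06, 3.06], [-0.37, 2.12], [-1.25, 1.32], [0.18, 2.47], [-1.1, 4.24], [0.23, 1.98], [-2.94, 2.94]. Speed limits (rad/s): [2.57, 2.57, 3.14, 3.14, 3.14, 3.14, 3.14].

INTERFACE

Orientations are given as a unit quaternion [w, x, y, z].
In Python, from workcell import arm, vision gives the robot as it stands.
- The arm moves only by the tool play_rows, never from a script. Its argument "rows" is text: rows parted by semicolons, each of 7 numbers parted by spaces: the finger opening in cm, from 0 to 8.54, then the shift along the tool's x, y, z in cm, then the turn, a rotation vector about the tool's x, y, z in rad. In form: grip dx dy dz wx wy wz; .... A call has 1 to 20 rows; each row is the pose to reach, as a shift and turn from the pose commanded when the call began, along the tool's axes at that moment; what a row does not reach only later rows make up. A row lasts 1/8 s, in which the tool goes at most 62.5 mm and 10.7 degrees, less where a joint would pass 70% of its speed; a pose out of reach is approached as far as the arm can. A call with a gripper value outside its range is refused whole. The fingers move at their own pace and stop on an object; "force" is the grip in N (left out, the last holds). Time passes only in rows, so rows that repeat a pose let the fingers close. It gives the time, the measured TCP pose, the force, the opening and the grip force at its end, in the units of the state.
- arm.read_state(): the state, without advancing time (a new reading comes with each control period).
- vision.camera(name): name is "scene" or "top"; returns a dict with "color" (420x560x3 uint8, red, green, blue), "intrinsics" (3x3 intrinsics, pixels), "T" (4x4, takes a point from camera to world coordinates). Camera axes: x right, y up, looking along -z (the intrinsics and any distortion apply to the point x, -y, -z); pixel columns grow to the right and rows downward; lengths in m; the calibration is good to about 2 mm. A picture is of the moment at which its call begins. There is no depth.
- arm.sign_off(): hands the job in; it is judged then, once.
The state is a dict: "time": time; "qpos": joint angles; "joint_vel": joint speeds; "tau": joint torques, N m; "tcp_pos": TCP position; "tool_rot": TCP orientation; "wrist_force": force on the tool from outside, world axes, zero at the start; "torque": the same for the moment, N m; "opening": finger opening in m; "grasp_force": force on a finger pad.
Only numpy, scipy, OpenCV 4.12 (cv2) and the standard library are available. Lean on these libraries where they do the work, as an engineer would, in place of code of your own. Each camera call takes 0.05 s, during which the arm holds its last target. There are 200 camera calls.

## Working session

There is one attempt and no reset: what is moved stays moved. The work goes in short steps, Python scripts to look and compute and a tool call to move; the robot and the scene stay as the last step left them, time stands still between calls to the robot, and variables do not carry over. Pictures are saved under pics/ and viewed, at most 10 in all, crops included, and the job is handed in when it is done.

Besides the shell and the picture viewer there is one more tool, called after "Request:" by a JSON object that holds its "name" and its "arguments", one argument or row to a line. play_rows: Moves the arm, as the interface text tells. Its arguments: {"type":"object","properties":{"rows":{"type":"string"},"force":{"type":"number"}},"required":["rows"]}

```bash
mkdir -p pics
cat > h.py <<'E'
import numpy as np, cv2
from workcell import arm, vision
def cam(n):
    c=vision.camera(n); return c['color'],np.array(c['intrinsics']),np.array(c['T'])
def ray(K,T,u,v):
    d=np.linalg.inv(K)@[u,v,1]; d=np.array([d[0],-d[1],-d[2]]); return T[:3,3],T[:3,:3]@d
def onz(K,T,u,v,z):
    o,d=ray(K,T,u,v); return o+d*(z-o[2])/d[2]
def proj(K,T,p):
    q=T[:3,:3].T@(np.array(p)-T[:3,3]); q=K@[q[0],-q[1],-q[2]]; return q[:2]/q[2]
def tri(r1,r2):
    (a,d),(b,e)=r1,r2; s=np.linalg.lstsq(np.c_[d,-e],b-a,rcond=None)[0]; p,q=a+s[0]*d,b+s[1]*e
    return (p+q)/2,np.linalg.norm(p-q)
E
python3 - <<'E'
from h import *
for n in('scene','top'):
    c,K,T=cam(n); cv2.imwrite(f'pics/{n}0.png',c[:,:,::-1]); print(n,K.round(1).tolist(),T.round(3).tolist())
c=vision.camera('top');print([k for k in c])
s=arm.read_state();print(s['tcp_pos'],s['tool_rot'],s['time'])
E
```

```text
scene [[423.4, 0.0, 281.9], [0.0, 423.4, 208.0], [0.0, 0.0, 1.0]] [[0.084, -0.681, 0.728, 1.311], [0.996, 0.062, -0.057, -0.043], [-0.007, 0.73, 0.684, 0.843], [0.0, 0.0, 0.0, 1.0]]
top [[496.6, 0.0, 282.9], [0.0, 496.6, 213.1], [0.0, 0.0, 1.0]] [[0.022, 0.998, -0.054, 0.432], [-1.0, 0.022, -0.003, 0.019], [-0.002, 0.054, 0.999, 1.663], [0.0, 0.0, 0.0, 1.0]]
['color', 'intrinsics', 'T']
[ 0.1662413  -0.62788794  0.23061656] [-7.19312979e-04  9.91640568e-01  1.29028898e-01 -1.00895581e-04] 0.15
```

View pics/scene0.png

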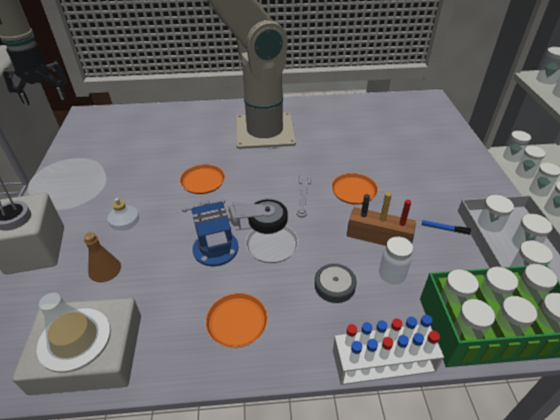

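View pics/top0.png

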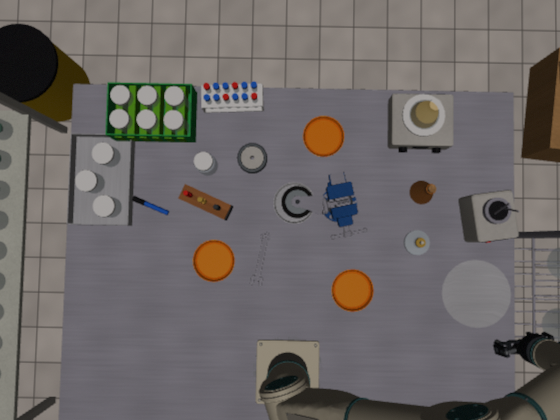

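The scene view shows the block at about (382,228) holding three tools: black (366,205), yellow (387,205) and red (405,212). The yellow one fits the brass drift. The castor wheel is at (267,215) and the metal dish at (272,243). The orange plates are decoys. I'll confirm in one enlarged crop.

Run:
```python
from h import *
S=cv2.imread('pics/scene0.png');Tp=cv2.imread('pics/top0.png')
def cr(I,u,v,w=80,h=60): return cv2.resize(I[v-h//2:v+h//2,u-w//2:u+w//2],(400,300),interpolation=cv2.INTER_CUBIC)
cv2.imwrite('pics/c1.png',np.vstack([np.hstack([cr(S,385,215),cr(S,255,220)]),np.hstack([cr(Tp,206,202),cr(Tp,310,203)])]))
```

```text
(no output)
```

View pics/c1.png

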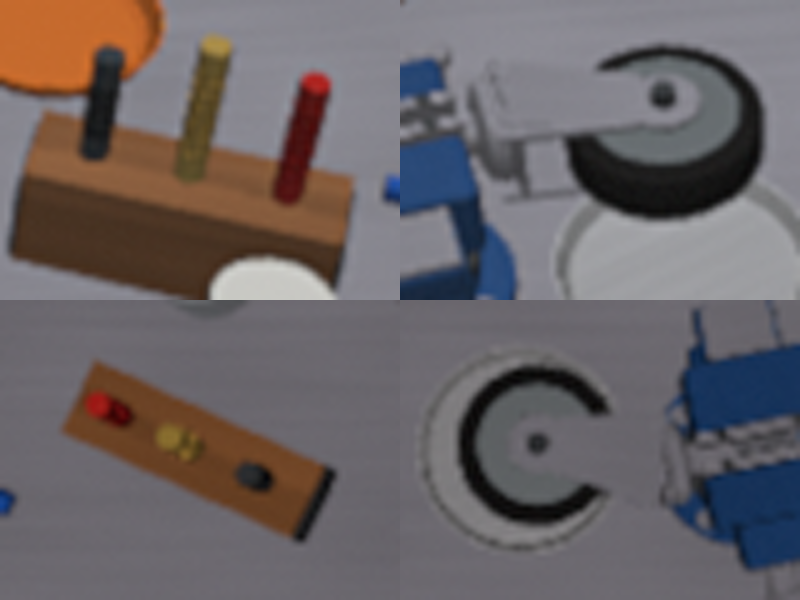

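Crop: yellow drift in the middle hole, with its top at scene ≈(388,194) and top ≈(200,199). The dark pin tail is at scene ≈(267,209) and top ≈(298,202). The grey dish sits under the wheel. Next I'll measure with masks.

Run:
```python
from h import *
def cen(I,m,u,v,r):
    yy,xx=np.nonzero(m[v-r:v+r+1,u-r:u+r+1]); return xx.mean()+u-r,yy.mean()+v-r,len(xx)
cs={n:cam(n) for n in('scene','top')}
def dark(n,u,v,r):
    g=cs[n][0].max(2).astype(float)[v-r:v+r+1,u-r:u+r+1]; w=np.clip(np.percentile(g,70)-15-g,0,None)
    yy,xx=np.mgrid[v-r:v+r+1,u-r:u+r+1]; print(g.astype(int)); return (w*xx).sum()/w.sum(),(w*yy).sum()/w.sum()
ps={'scene':dark('scene',267,209,4),'top':dark('top',297,201,3)}
print(ps)
for n in ps: print(n,onz(*cs[n][1:],*ps[n],.134))
print(tri(*[ray(*cs[n][1:],*ps[n]) for n in ps]))
# handle masks: print hsv area around drift top
for n,(u,v) in {'scene':(388,194),'top':(200,199)}.items():
    c=cs[n][0].astype(int); print(n,'\n',c[v-7:v+8,u-7:u+8,0],'\n',(c[v-7:v+8,u-7:u+8,1]-c[v-7:v+8,u-7:u+8,2]))
```

```text
[[126 126 134 128 124 127 135 136 129]
 [140 142 132 105  97 103 121 139 142]
 [145 138 104  73  66  68  93 132 145]
 [146 128  86  60  63  59  74 126 146]
 [144 124  75  43  48  41  54 117 144]
 [146 131  84  41  36  37  66 119 142]
 [146 143 123  98  80  85 111 136 145]
 [144 145 144 139 128 130 142 147 146]
 [144 146 146 147 147 148 148 147 139]]
[[111 111 111 108 108 108 109]
 [109 104  93  87  90 104 111]
 [109  87  56  47  54  83 105]
 [110  80  43  46  46  67 100]
 [111  82  45  43  47  82 105]
 [109  97  75  65  75  99 111]
 [110 109 103  98 106 111 110]]
{'scene': (np.float64(267.1503957783641), np.float64(208.7579155672823)), 'top': (np.float64(297.05937827453715), np.float64(201.24100593782745))}
scene [ 0.55601208 -0.02075966  0.134     ]
top [ 0.55199966 -0.01972519  0.134     ]
(array([ 0.55225827, -0.02023071,  0.13044776]), np.float64(0.0008337764617029478))
scene 
 [[136 137 136 137 137 137 138 138 138 138 138 138 138 137 138]
 [138 139 138 139 138 139 138 139 139 138 138 138 138 138 138]
 [139 139 140 138 138 138 139 138 138 139 138 137 138 138 137]
 [138 138 138 13
[... 2663 characters left out ...]
29 29 29 21  7  1 -1 -5 -7]
 [29 29 30 31 30 30 30 30 29 30 30 26 14  4 -2]
 [27 30 29 29 29 30 30 31 31 29 29 30 29 27 15]
 [25 27 29 29 30 29 30 30 30 30 30 30 30 30 29]
 [24 26 26 28 31 33 37 35 33 32 30 28 30 29 30]
 [26 26 26 27 35 46 53 51 46 41 35 32 29 30 31]
 [27 27 27 26 45 58 61 61 59 47 43 41 33 30 31]
 [27 28 28 28 48 61 61 61 62 46 42 51 40 29 31]
 [29 27 28 28 45 59 61 61 57 42 39 47 39 27 29]
 [29 29 29 29 35 47 52 53 47 43 44 44 35 27 30]
 [29 28 30 29 28 31 32 35 39 52 54 44 36 28 29]
 [29 28 28 30 30 29 28 32 30 46 50 39 28 26 27]
 [28 28 29 28 28 28 29 29 27 31 30 28 28 28 28]
 [ 8 18 26 29 29 29 29 29 29 28 29 28 28 28 27]
 [-5  2  6 12 24 29 29 29 29 28 27 28 29 28 28]]
```

Run:
```python
from h import *
cs={n:cam(n)[1:] for n in('scene','top')}
P={'pin':((267.1,207.65),(297.05,201.2),.134),'drift':((387.9,193.6),(199.1,199.0),.156)}
for k,(a,b,z) in P.items():
    print(k,onz(*cs['scene'],*a,z).round(4),onz(*cs['top'],*b,z).round(4),tri(ray(*cs['scene'],*a),ray(*cs['top'],*b)))
# red/black tops in top view
for nm,uv,z in(('red',(185.2,193),.146),('black',(216,206.5),.136),('blk_l',(180,191),.066)): print(nm,onz(*cs['top'],*uv,z).round(4))
for nm,uv,z in(('red',(407.5,201.5),.146),('black',(366.7,195.2),.136)): print(nm,onz(*cs['scene'],*uv,z).round(4))
from scipy.spatial.transform import Rotation as R
q=arm.read_state()['tool_rot'];print(R.from_quat(np.r_[q[1:],q[0]]).as_matrix().round(3))
```

```text
pin [ 0.552  -0.0207  0.134 ] [ 0.5521 -0.0197  0.134 ] (array([ 0.55210104, -0.02017247,  0.13402519]), np.float64(0.0009597462763832073))
drift [0.5522 0.2772 0.156 ] [0.5507 0.2792 0.156 ] (array([0.55058345, 0.27868158, 0.15452828]), np.float64(0.0015876113298106981))
red [0.569  0.3242 0.146 ]
black [0.5302 0.2298 0.136 ]
blk_l [0.5823 0.3573 0.066 ]
red [0.5742 0.3216 0.146 ]
black [0.5312 0.2318 0.136 ]
[[ 0.967  0.256 -0.   ]
 [ 0.256 -0.967  0.   ]
 [ 0.    -0.    -1.   ]]
```

```bash
cat >> h.py <<'E'
from scipy.spatial.transform import Rotation as R
def goto(p,yaw=None,ref=None):
    "row for world target p, tool down with tool y axis at yaw (rad)"
    s=arm.read_state(); q=s['tool_rot']; M=R.from_quat(np.r_[q[1:],q[0]])
    w=np.zeros(3)
    if yaw is not None:
        y=np.array([np.cos(yaw),np.sin(yaw),0]); z=np.array([0,0,-1.]); w=(M.inv()*R.from_matrix(np.c_[np.cross(y,z),y,z])).as_rotvec()
    return (M.inv().apply(np.array(p)-s['tcp_pos'])*100).round(2),w.round(3)
E
python3 - <<'E'
from h import *
yaw=np.arctan2(-.405,.914)
for p in([.5,-.25,.3],[.5507,.2785,.23]): print(*goto(p,yaw))
E
```

```text
[ 41.93 -28.03  -6.88] [-0.    -0.    -0.895]
[ 60.36 -77.82   0.14] [-0.    -0.    -0.895]
```

Request:
{"name": "play_rows", "arguments": {
  "rows": "8.5 42 -28 -7 0 0 -0.5;8.5 42 -28 -7 0 0 -0.5;8.5 42 -28 -7 0 0 -0.5;8.5 42 -28 -7 0 0 -0.5;8.5 42 -28 -7 0 0 -0.5;8.5 42 -28 -7 0 0 -0.5;8.5 42 -28 -7 0 0 -0.5;8.5 42 -28 -7 0 0 -0.5;8.5 60.36 -77.82 0.1 0 0 -0.895;8.5 60.36 -77.82 0.1 0 0 -0.895;8.5 60.36 -77.82 0.1 0 0 -0.895;8.5 60.36 -77.82 0.1 0 0 -0.895;8.5 60.36 -77.82 0.1 0 0 -0.895;8.5 60.36 -77.82 0.1 0 0 -0.895;8.5 60.36 -77.82 0.1 0 0 -0.895;8.5 60.36 -77.82 0.1 0 0 -0.895;8.5 60.36 -77.82 0.1 0 0 -0.895;8.5 60.36 -77.82 0.1 0 0 -0.895;8.5 60.36 -77.82 0.1 0 0 -0.895;8.5 60.36 -77.82 0.1 0 0 -0.895",
  "force": 80
}}

```text
time: 2.85
tcp_pos: [0.5513, 0.2763, 0.2305]
tool_rot: [0.001, 0.839, 0.544, -0.0]
wrist_force: [-0.3, -0.1, -0.3]
opening: 0.085
grasp_force: 0.0
```

Run:
```python
from h import *
yaw=np.arctan2(-.405,.914)
s=arm.read_state();print(s['tcp_pos'],s['qpos'].round(2) if hasattr(s['qpos'],'round') else s['qpos'],s['time'],s['wrist_force'])
print(*goto([.5507,.2785,.102],yaw))
```

```text
[0.55131258 0.27632584 0.23054719] [-0.32  0.59 -0.3   1.61  0.21  0.97 -1.12] 2.85 [-0.2753509  -0.11779733 -0.3066227 ]
[ 0.18 -0.16 12.85] [ 0.001  0.001 -0.003]
```

Request:
{"name": "play_rows", "arguments": {
  "rows": "8.5 0 0 5 0 0 0;8.5 0 0 9 0 0 0;8.5 0 0 12 0 0 0;8.5 0 0 12.85 0 0 0;8.5 0 0 12.85 0 0 0;8.5 0 0 12.85 0 0 0"
}}

```text
time: 3.6
tcp_pos: [0.5518, 0.2787, 0.1034]
tool_rot: [0.0, 0.838, 0.545, 0.001]
wrist_force: [0.2, 0.1, -1.1]
opening: 0.0847
grasp_force: 0.0
```

Run:
```python
from h import *
print(*goto([.5507,.2785,.102],np.arctan2(-.405,.914)))
ims=[]
for n in('scene','top'):
    c,K,T=cam(n); u,v=map(int,proj(K,T,[.55,.278,.14])); ims.append(cv2.resize(c[v-50:v+50,u-60:u+60,::-1],(400,333),interpolation=cv2.INTER_CUBIC))
cv2.imwrite('pics/c2.png',np.hstack(ims))
```

```text
[-0.06 -0.09  0.14] [ 0.002 -0.002 -0.   ]
```

View pics/c2.png

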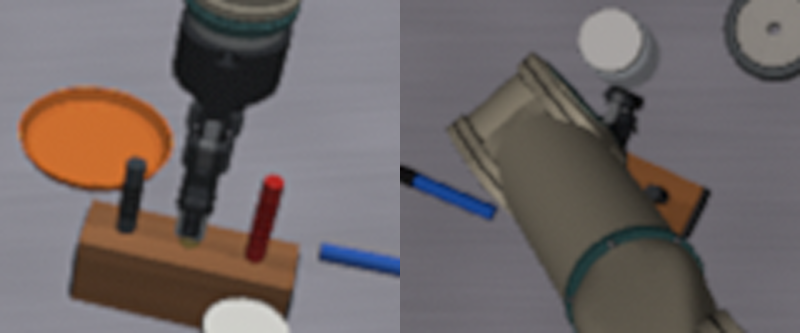

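Crop: the fingers straddle the drift body without touching the black or red tools or the jar. Closing and lifting.

Request:
{"name": "play_rows", "arguments": {
  "rows": "0.5 0 0 0 0 0 0;0.5 0 0 0 0 0 0;0.5 0 0 0 0 0 0;0.5 0 0 0 0 0 0;0.5 0 0 0 0 0 0;0.5 0 0 0 0 0 0;0.5 0 0 0 0 0 0;0.5 0 0 0 0 0 0",
  "force": 90
}}

```text
time: 4.7
tcp_pos: [0.5507, 0.2785, 0.102]
tool_rot: [-0.0, 0.838, 0.545, 0.0]
wrist_force: [-1.7, -0.9, 4.0]
opening: 0.0139
grasp_force: 87.6
```

Request:
{"name": "play_rows", "arguments": {
  "rows": "0.5 0 0 -1 0 0 0;0.5 0 0 -3 0 0 0;0.5 0 0 -6 0 0 0;0.5 0 0 -10 0 0 0;0.5 0 0 -14 0 0 0;0.5 0 0 -16 0 0 0;0.5 0 0 -16 0 0 0;0.5 0 0 -16 0 0 0"
}}

```text
time: 5.7
tcp_pos: [0.5501, 0.2777, 0.2606]
tool_rot: [0.0, 0.838, 0.545, -0.001]
wrist_force: [-0.8, 0.1, -3.0]
opening: 0.0139
grasp_force: 87.7
```

Run:
```python
from h import *
s=arm.read_state();print(s['tcp_pos'],s['wrist_force'],s['opening'])
print(*goto([.5521,-.0202,.26],np.arctan2(-.405,.914)))
ims=[]
for n in('scene','top'):
    c,K,T=cam(n); u,v=map(int,proj(K,T,[.55,.278,.22])); ims.append(cv2.resize(c[v-50:v+50,u-60:u+60,::-1],(400,333),interpolation=cv2.INTER_CUBIC)); print(n,u,v)
cv2.imwrite('pics/c3.png',np.hstack(ims))
```

```text
[0.55010573 0.27773885 0.26062663] [-0.8495202   0.07580765 -2.97326236] 0.013855968283238014
[-27.16  12.25   0.1 ] [-0.001  0.002 -0.   ]
scene 392 172
top 195 197
```

View pics/c3.png

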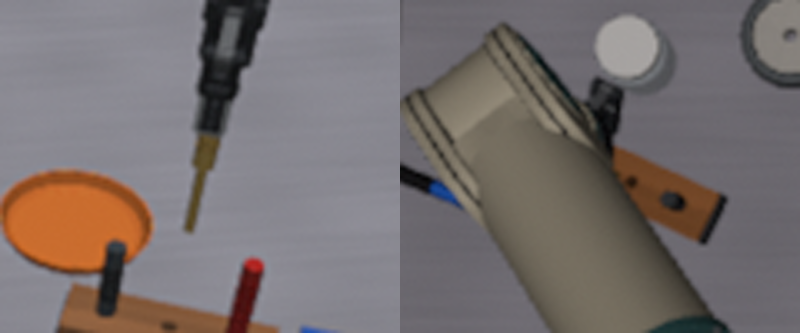

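Crop: drift held upright, tip at scene ≈(389,191), clear of the others. Moving over the pin.

Request:
{"name": "play_rows", "arguments": {
  "rows": "0.5 -5 2.2 0 0 0 0;0.5 -10 4.5 0 0 0 0;0.5 -15 6.7 0 0 0 0;0.5 -20 9 0 0 0 0;0.5 -24 10.8 0 0 0 0;0.5 -26.5 11.9 0 0 0 0;0.5 -27.24 12.23 0 0 0 0;0.5 -27.24 12.23 0 0 0 0;0.5 -27.24 12.23 0 0 0 0;0.5 -27.24 12.23 1.5 0 0 0;0.5 -27.24 12.23 1.5 0 0 0;0.5 -27.24 12.23 1.5 0 0 0;0.5 -27.24 12.23 1.5 0 0 0"
}}

```text
time: 7.42
tcp_pos: [0.5524, -0.0201, 0.247]
tool_rot: [0.0, 0.838, 0.545, 0.0]
wrist_force: [-0.3, 0.8, -1.6]
opening: 0.0142
grasp_force: 87.8
```

Run:
```python
from h import *
s=arm.read_state();t=np.array(s['tcp_pos']);print(t)
c,K,T=cam('scene')
for h in(-.096,-.036,-.02): print(h,proj(K,T,t+[0,0,h]).round(1))
u,v=267,200
m=(c[:,:,1].astype(int)-c[:,:,2])[v-35:v+20,u-15:u+16]
for i in range(0,55,1):
    x=np.nonzero(m[i]>12)[0]
    if len(x): print(v-35+i,(x.mean()+u-15).round(2),len(x))
cv2.imwrite('pics/c4.png',cv2.resize(c[160:230,225:315,::-1],(720,560),interpolation=cv2.INTER_CUBIC))
```

```text
[ 0.55241787 -0.0200545   0.24697786]
-0.096 [267.1 202.6]
-0.036 [266.4 183.6]
-0.02 [266.1 178.2]
165 268.5 2
166 269.0 1
167 269.0 1
168 269.0 1
169 269.0 1
174 268.0 1
175 268.0 1
176 266.0 7
177 266.0 7
178 265.5 6
179 265.5 6
180 265.5 6
181 265.5 6
182 266.0 5
183 266.0 5
184 266.0 5
185 266.0 3
186 266.0 3
187 266.0 3
188 266.0 3
189 266.5 2
190 266.5 2
191 266.5 2
192 266.5 2
193 266.5 2
194 266.5 2
195 266.5 2
196 266.5 2
197 266.5 2
198 266.5 2
199 267.0 3
200 266.5 4
201 266.5 4
202 267.0 3
203 267.0 3
```

View pics/c4.png

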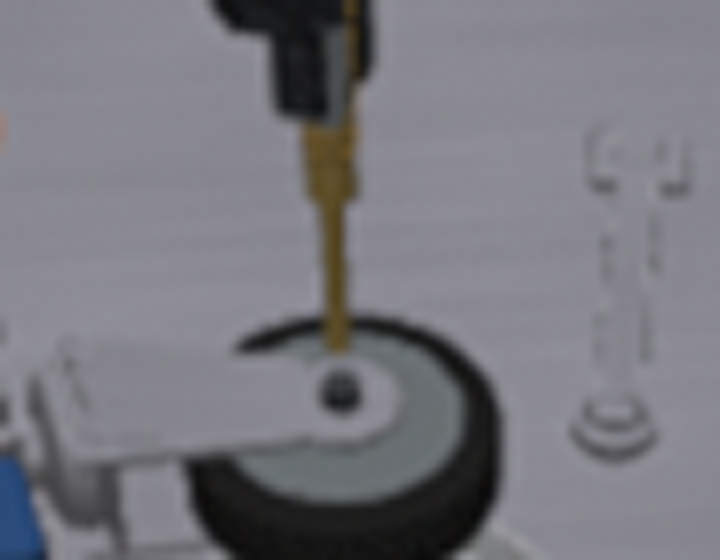

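The tip is at ≈(266.8,202.6), right where predicted and in line with the pin at (267.1,207.6). I'll nudge 0.5 mm and lower until contact.

Request:
{"name": "play_rows", "arguments": {
  "rows": "0.5 0.05 -0.02 0.6 0 0 0;0.5 0.05 -0.02 1.1 0 0 0;0.5 0.05 -0.02 1.4 0 0 0;0.5 0.05 -0.02 1.6 0 0 0;0.5 0.05 -0.02 1.8 0 0 0;0.5 0.05 -0.02 2 0 0 0;0.5 0.05 -0.02 2.2 0 0 0;0.5 0.05 -0.02 2.2 0 0 0",
  "force": 110
}}

```text
time: 8.48
tcp_pos: [0.5528, -0.0196, 0.2261]
tool_rot: [0.001, 0.838, 0.545, 0.001]
wrist_force: [-1.9, -0.9, 7.0]
opening: 0.0131
grasp_force: 107.5
```

Run:
```python
from h import *
s=arm.read_state();print(s['tcp_pos'],s['wrist_force'],s['torque'])
c,K,T=cam('scene')
cv2.imwrite('pics/c5.png',cv2.resize(c[160:230,225:315,::-1],(720,560),interpolation=cv2.INTER_CUBIC))
```

```text
[ 0.55282915 -0.01958253  0.22611414] [-1.93390995 -0.87925507  6.96194336] [-0.03452575  0.45494001  0.030938  ]
```

View pics/c5.png

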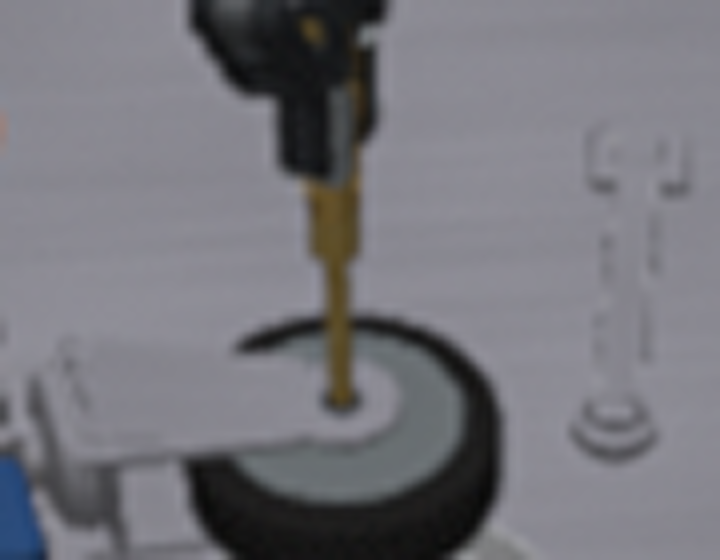

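Crop: the tip sits centred on the pin at ≈(267.5,210), with about 9 N of contact. Pushing.

Request:
{"name": "play_rows", "arguments": {
  "rows": "0.5 0 0 0.3 0 0 0;0.5 0 0 0.6 0 0 0;0.5 0 0 0.9 0 0 0;0.5 0 0 1.2 0 0 0;0.5 0 0 1.5 0 0 0;0.5 0 0 1.8 0 0 0;0.5 0 0 1.8 0 0 0"
}}

```text
time: 9.4
tcp_pos: [0.5527, -0.0196, 0.2077]
tool_rot: [0.0, 0.838, 0.545, 0.001]
wrist_force: [-0.8, -0.7, 4.4]
opening: 0.0135
grasp_force: 107.7
```

Request:
{"name": "play_rows", "arguments": {
  "rows": "0.5 0 0 0.3 0 0 0;0.5 0 0 0.6 0 0 0;0.5 0 0 0.9 0 0 0;0.5 0 0 1.2 0 0 0;0.5 0 0 1.5 0 0 0;0.5 0 0 1.8 0 0 0;0.5 0 0 2.1 0 0 0;0.5 0 0 2.4 0 0 0;0.5 0 0 2.6 0 0 0;0.5 0 0 2.6 0 0 0;0.5 0 0 2.6 0 0 0"
}}

```text
time: 10.78
tcp_pos: [0.5523, -0.0196, 0.1807]
tool_rot: [-0.0, 0.838, 0.545, 0.0]
wrist_force: [-0.4, 0.5, -1.3]
opening: 0.0137
grasp_force: 107.2
```

Run:
```python
from h import *
c,K,T=cam('scene')
cv2.imwrite('pics/c6.png',cv2.resize(c[170:275,215:335,::-1],(686,600),interpolation=cv2.INTER_CUBIC))
```

```text
(no output)
```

View pics/c6.png

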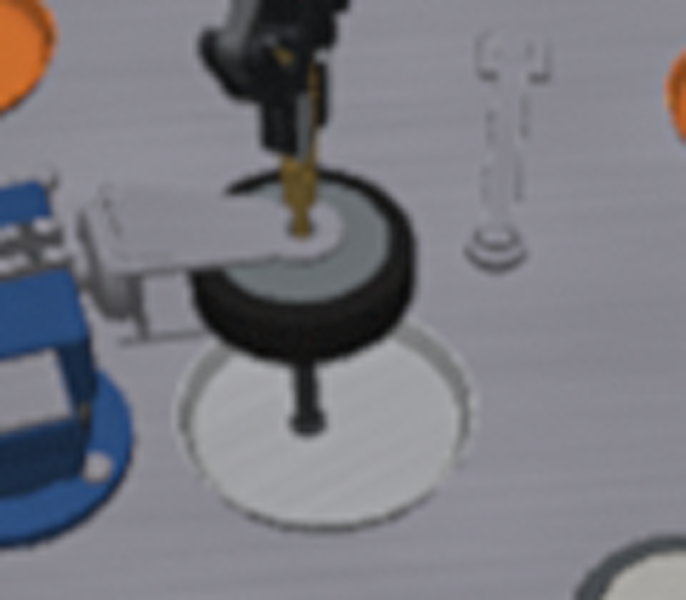

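Crop: the pin is out and stands in the dish, head at ≈(268,244), with no load left on the drift. Withdrawing and returning.

Request:
{"name": "play_rows", "arguments": {
  "rows": "0.5 0 0 -1 0 0 0;0.5 0 0 -3 0 0 0;0.5 0 0 -5 0 0 0;0.5 0 0 -7 0 0 0;0.5 0 0 -8 0 0 0;0.5 0 0 -8.1 0 0 0;0.5 0 0 -8.1 0 0 0;0.5 5 -2.2 -8.1 0 0 0;0.5 10 -4.5 -8.1 0 0 0;0.5 15 -6.7 -8.1 0 0 0;0.5 20 -9 -8.1 0 0 0;0.5 24 -10.8 -8.1 0 0 0;0.5 26.3 -11.8 -8.1 0 0 0;0.5 27.19 -12.21 -8.1 0 0 0;0.5 27.19 -12.21 -8.1 0 0 0;0.5 27.19 -12.21 -8.1 0 0 0;0.5 27.19 -12.21 -8.1 0 0 0;0.5 27.19 -12.21 -8.1 0 0 0",
  "force": 90
}}

```text
time: 13.08
tcp_pos: [0.551, 0.2775, 0.262]
tool_rot: [0.0, 0.839, 0.545, 0.0]
wrist_force: [0.0, 0.5, -2.0]
opening: 0.0135
grasp_force: 107.1
```

Run:
```python
from h import *
print(*goto([.5507,.2785,.172],np.arctan2(-.405,.914)))
t=np.array(arm.read_state()['tcp_pos']);c,K,T=cam('scene');print(proj(K,T,t+[0,0,-.096]))
u,v=[int(x) for x in proj(K,T,t+[0,0,-.096])]
d=c.astype(int);m=d[:,:,1]-d[:,:,2]
for r in range(v-12,v+5):
    w=np.clip(m[r,u-7:u+8]+8,0,None); print(r,(w*np.arange(u-7,u+8)).sum()/max(w.sum(),1),w.sum())
```

```text
[ 0.08 -0.07  9.  ] [ 0.     0.    -0.001]
[388.58534615 190.20247034]
178 391.0 115
179 390.8974358974359 117
180 390.67857142857144 112
181 390.39639639639637 111
182 390.13274336283183 113
183 389.95 120
184 389.8521739130435 115
185 389.6090909090909 110
186 389.27777777777777 108
187 389.0642201834862 109
188 388.89830508474574 118
189 388.73214285714283 112
190 388.54455445544556 101
191 388.5245901639344 61
192 388.6 15
193 0.0 0
194 0.0 0
```

Request:
{"name": "play_rows", "arguments": {
  "rows": "0.5 0.03 -0.03 4 0 0 0;0.5 0.03 -0.03 7 0 0 0;0.5 0.03 -0.03 9 0 0 0;0.5 0.03 -0.03 9.4 0 0 0;0.5 0.03 -0.03 9.4 0 0 0;0.5 0.03 -0.03 9.4 0 0 0;0.5 0.03 -0.03 9.8 0 0 0;0.5 0.03 -0.03 10.2 0 0 0;0.5 0.03 -0.03 10.6 0 0 0;0.5 0.03 -0.03 11 0 0 0;0.5 0.03 -0.03 11 0 0 0"
}}

```text
time: 14.5
tcp_pos: [0.5503, 0.2786, 0.1513]
tool_rot: [-0.0, 0.838, 0.545, -0.0]
wrist_force: [0.1, -0.7, -1.5]
opening: 0.0134
grasp_force: 107.0
```

Request:
{"name": "play_rows", "arguments": {
  "rows": "0.5 0 0 1 0 0 0;0.5 0 0 2 0 0 0;0.5 0 0 3 0 0 0;0.5 0 0 4 0 0 0;0.5 0 0 4.5 0 0 0;0.5 0 0 4.75 0 0 0;0.5 0 0 4.85 0 0 0;0.5 0 0 4.85 0 0 0;0.5 0 0 4.85 0 0 0"
}}

```text
time: 15.62
tcp_pos: [0.5508, 0.2789, 0.1036]
tool_rot: [0.0, 0.838, 0.545, 0.0]
wrist_force: [-0.8, -0.3, -2.0]
opening: 0.0134
grasp_force: 107.1
```

Request:
{"name": "play_rows", "arguments": {
  "rows": "0.5 0 0 0.12 0 0 0;0.5 0 0 0.12 0 0 0;8.5 0 0 0.12 0 0 0;8.5 0 0 0.12 0 0 0;8.5 0 0 0.12 0 0 0;8.5 0 0 0.12 0 0 0;8.5 0 0 0.12 0 0 0;8.5 0 0 -1 0 0 0;8.5 0 0 -4 0 0 0;8.5 0 0 -8 0 0 0;8.5 0 0 -13 0 0 0;8.5 0 0 -18 0 0 0;8.5 0 0 -18 0 0 0;8.5 -8 -8 -18 0 0 0;8.5 -8 -8 -18 0 0 0;8.5 -8 -8 -18 0 0 0;8.5 -8 -8 -18 0 0 0"
}}

```text
time: 17.75
tcp_pos: [0.4457, 0.2382, 0.2836]
tool_rot: [0.0, 0.838, 0.545, 0.001]
wrist_force: [0.9, 0.5, -0.6]
opening: 0.0852
grasp_force: 0.0
```

Run:
```python
from h import *
c,K,T=cam('scene')
cv2.imwrite('pics/c7.png',cv2.resize(c[160:280,220:430,::-1],(800,457),interpolation=cv2.INTER_CUBIC))
```

```text
(no output)
```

View pics/c7.png

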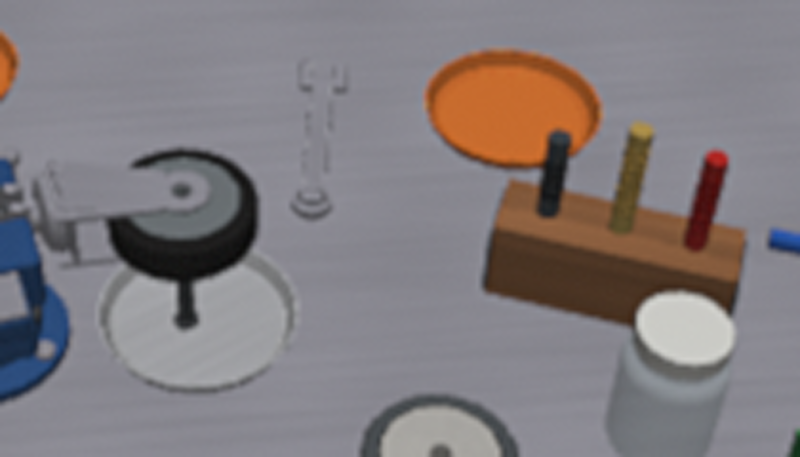

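Crop: the drift stands in its middle hole at ≈(387,194). The pin stands in the dish, head at ≈(268.8,244). A last check of the head's height, then I'll hand in.

Run:
```python
from h import *
c,K,T=cam('scene')
print([proj(K,T,[.5525,-.0197,z]).round(1) for z in(.003,.03)])
a,b=proj(K,T,[.5525,-.0197,.003]),proj(K,T,[.5525,-.0197,.03])
if abs(244-a[1])<abs(244-b[1])/2: print(arm.sign_off())
```

```text
[array([269. , 243.7]), array([268.7, 236.7])]
the job is handed in; nothing more can be done
None
```

The axle pin is pushed out and standing in the dish, the drift is back upright in its middle hole of the punch block, nothing else was moved as far as the pictures show, and the job was handed in at about 18 s.

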